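Jack up the side of a safe and hold it for the glides

ROBOT

A 7-joint arm with a two-finger parallel gripper is mounted at the origin on the work surface. World frame = base frame: x ahead of the robot, y to its left, z up, the work surface at z = 0. Lengths are in mm, angles in rad, forces in N, time in s.
With the tool pointing down it reaches from about 350 to 900 mm from the base axis. Payload 19.9 kg.
Tool frame: the origin (TCP) lies at the very end of the fingers, on their centre line; the grasp point (between the pads) lies 19 mm behind it; x points along the fingers, y is the direction in which the jaws open and shut, and the axes are right-handed (so a half turn about x gives the same grasp; the last joint's range is limited). The gripper opens to 85 mm and grips with 20 to 120 N. Pads are 22 mm wide; open, the fingers measure 114 mm over their backs; the gripper's body (76 mm by 85 mm) begins 54 mm behind the grasp point. The pads swing forward as they close: fully open they stand 13 mm farther back than shut.
Start: joints at [1.216, 0.417, -0.01, 1.614, 0.005, 1.111, -0.053], TCP at [192.917, -594.461, 231.26] pointing down, gripper open.
Joint ranges: [-2.81, 2.81], [-0.39, 2.02], [-1.27, 1.25], [0.06, 2.57], [-1.19, 4.33], [0.19, 2], [-2.82, 2.82]. Speed limits (rad/s): [1.89, 1.89, 2.39, 2.39, 3.01, 3.01, 3.01].

INTERFACE

Orientations are given as a 3x3 rotation matrix whose columns are the frame's x, y, z axes.
In Python, from plant import * gives the robot as it stands.
- The arm moves only by the tool carry_out, never from a script. Its argument "increments" is a list of rows, each an object of numbers: "ax", "ay", "az": the turn, a rotation vector about the tool's x, y, z in degrees; "tx", "ty", "tz": the shift along the tool's x, y, z in mm; "jaw": the gripper's target within -1 to 1 (fully open at 1, half-way at 0, shut at -1). A call has 1 to 20 rows; each row shifts and turns the commanded pose from where the row before left it, along the tool's axes as they then stand; what a row does not reach is not made up. A row lasts 1/12 s, in which the tool goes at most 41.7 mm and 7.16 degrees, less where a joint would pass 70% of its speed; a pose out of reach is approached as far as the arm can. A call is refused whole if a number of a shift passes 41.7 or a number of a turn 7.16, either way. A call with a gripper value outside its range is refused whole. The fingers move at their own pace and stop on an object; "force" is the grip in N (left out, the last holds). Time passes only in rows, so rows that do not move let the fingers close. It gives the time, the measured TCP pose, the force and the opening at its end, in the units of the state.
- observe(): the state, without advancing time (a new reading comes with each control period).
- grab_frame(name): name is "scene" or "top" or "wrist"; returns the picture (400x640x3 uint8, red, green, blue); there is no depth.
- calibration(name): a dict with "fovy" (degrees; the focal length in pixels is half the picture's height over the tangent of half this angle, whatever the lens; pixels are square), "cx", "cy" (the principal point, pixels), "dist_coeffs" ([k1, k2, p1, p2, k3] as OpenCV has them; the pictures are not rectified), "rvec" (rotation vector, rad) and "tvec" (3), from world to camera coordinates, as OpenCV has them. Camera axes: x right, y down, z forward; pixel columns grow to the right and rows downward; lengths in mm; the calibration is good to about 2 mm. A picture is of the moment at which its call begins: read the wrist's pose just before it. calibration takes no time and is no camera call; for the wrist camera it gives the pose at the moment of the call.
- sign_off(): hands the job in, once; it reports no verdict.
Trained networks look in the newest picture that a camera, given by its name, has taken for a name from the list of things; names that differ only in an ending like _2 or _b are one class to them, and where a whole thing is asked for, a point or a joint stands for the part that bears it (a point fixed in the world has none). Each returns a list of dicts, best first, with "score" (0 to 1); they miss things now and then, are a little off and sometimes report something else, mostly with a low value. They report only what shows in the picture. A call takes as long as a camera call.
- look_for(camera, thing): "centre" ([column, row] as shares, 0 to 1, of the picture: columns of its width, rows of its height, amid what is visible of it).
- regions_of(camera, thing): "mask" (400x640 bool, what is visible of it) and "centre" ([column, row] as shares, 0 to 1, of the picture: columns of its width, rows of its height, amid what is visible of it).
The state is a dict: "time": time; "joints": joint angles; "qvel": joint speeds; "tau": joint torques, N m; "tcp_pos": TCP position; "tool_rot": TCP orientation; "force": force on the tool from outside, world axes, zero at the start; "ft_torque": the same for the moment, N m; "finger_gap": opening from 0.0 (shut) to 1.0 (fully open).
Only numpy, scipy, OpenCV 4.12 (cv2) and the standard library are available. Lean on these libraries where they do the work, as an engineer would, in place of code of your own. Each camera call takes 0.05 s, during which the arm holds its last target. There are 200 camera calls.

TASK

Jack up the taped side of the safe so that a colleague can slip the glide discs under its feet: slide the lever jack in square to that side, saddle under the lift shoe marked by the masking tape, pump the handle once as a trial so that the side comes off its feet, and ease it back down onto them. Then press the handle right down again and finish while still holding it down with the gripper, the safe resting on the jack and never pushed, lifted or dropped by you. Keep the jack flat on the table and leave the other things where they lie.

Things in the scene. Friction and masses are not known exactly. Their poses are not given: they have to be found in the camera images.
- safe: Grey steel safe, about 16 kg: body 360 (x) x 350 (y) x 190 mm on rubber feet 20 mm high; top at 210 mm. Origin on the table under its centre; z up, x towards its door, y away from the taped side (its -y face). Cannot be shifted; raised at the lift point it tips about its far feet, 290 mm from there, and falls back by its weight.
- lift_point (a point): Middle of the underside of the lift shoe, a steel plate (60 mm along the -y face, 45 mm deep) folded round the safe's lower edge. 18 mm above the table, 20 mm inside the -y face, 50 mm from that face's middle towards the safe's -x end. A 25 mm strip of masking tape runs from the shoe up the face and 70 mm over the top. Axes as the safe's: +y points inwards under it.
- jack: Steel lever jack, 0.9 kg with handle, loose on the table. Origin on the table below the lever's pivot; x towards the saddle, z up. Base plate 150 x 52 x 6 mm, from 135 mm behind the origin to 15 mm ahead; cheeks 44 mm wide over all, 40 mm long, 42 mm high carry the pivot 28 mm above the table. Can be slid by the lever's root.
- saddle (a point): Centre of the jack's saddle: ribbed round nose of 5 mm radius, 44 mm wide (jack's y), on the lever's cranked short arm, 55 mm from the pivot. Handle up: 51 mm ahead of the jack's origin, 7 mm above the table (top of nose at 12 mm, 6 mm below the shoe). Handle right down: 30 mm above the table, 55 mm ahead.
- handle_root (a point): Axis of the lever's root, 55 mm behind the pivot: flat-sided bar 24 mm wide (jack's y), 20 mm thick. Handle up: 49 mm behind the jack's origin, 54 mm above the table, the bar climbing backwards at 28 degrees. Place to grip the jack from above, fingers closing along the jack's y.
- handle_grip (a point): Centre of the round rubber grip at the handle's end, 28 mm in diameter, 105 mm long, 320 mm behind the pivot. Handle up: 283 mm behind the jack's origin, 178 mm above the table; right down: 319 mm behind, 50 mm above. Moves on an arc about the pivot in the jack's x-z plane.
- pump_handle (a joint): Handle angle: 0 = up (28 degrees above level, upper stop; a light spring returns it), growing as it is pressed, 0.42 rad = right down (4 degrees above level, lower stop). The saddle meets the shoe at about 0.12 and lifts it about 16 mm at 0.42. No latch: let go, the safe drops. Takes about 1.5 N before the saddle meets the shoe, then 12 to 18 N at the grip.
- glide_a: Bystander: round grey plastic glide disc, 90 mm across, 9 mm thick; origin at the centre of its underside.
- glide_b: Bystander: a second glide disc like the first.
- tape_roll: Bystander: roll of masking tape lying flat, 96 mm across, 24 mm high; origin at the centre of its underside.
- screwdriver: Bystander: screwdriver with a black handle lying on the table behind the work; its x runs along the shaft.

How it is judged (in metres and radians):
On the way, in this order (a step that is already met when the one before it is completed fails the run):
1. the jack stands flat and square to the safe's side (within 0.2 rad) with its saddle under the lift point (within 15 mm), the safe still on its feet (horizontal distance between saddle and lift_point below 0.015 m and angle between the x axis of jack and the y axis of safe, either way round below 0.2 rad and angle between jack's own z axis and vertical below 0.08 rad and height (world z) of lift_point below 0.0195 m and value of joint pump_handle below 0.12 rad), for 0.2 s.
2. trial stroke: the lift point is raised by at least 4 mm on the saddle (height (world z) of lift_point above 0.022 m and contact force between jack and safe above 20 N), for 0.1 s.
3. the safe is back on its feet, the saddle no longer bearing (height (world z) of lift_point below 0.0195 m and contact force between jack and safe below 10 N), for 0.1 s.
At the end, for the whole second after the job is handed in: Gripper still pressing the handle (over 5 N, handle past 0.36 of 0.42 rad); lift point at least 10 mm up, still, carried by the jack (over 30 N), not by the arm; saddle within 22 mm of the lift point, jack flat and square to the side within 0.22 rad (height (world z) of lift_point above 0.028 m and value of joint pump_handle above 0.36 rad and horizontal distance between saddle and lift_point below 0.022 m and angle between the x axis of jack and the y axis of safe, either way round below 0.22 rad and contact force between jack and safe above 30 N and contact force between the fingers and jack above 5 N and contact force between each of the arm, the fingers and safe below 1 N and angular speed of safe below 0.03 rad/s and angle between jack's own z axis and vertical below 0.1 rad); the arm keeps its last pose, push and grip.
It fails at once if the robot presses on or lifts the safe itself (over 8 N) (contact force between the arm and safe above 8 N).
It fails at once if the fingers press on the safe (over 8 N) (contact force between the fingers and safe above 8 N).
It fails at once if the safe drops or is jerked (tips faster than 0.3 rad/s) (angular speed of safe above 0.3 rad/s).
It fails at once if the jack tips over (angle between jack's own z axis and vertical above 0.5 rad).
It fails at once if a glide disc, the tape roll or the screwdriver is moved by more than 30 mm (distance of any of glide_a, glide_b, tape_roll, screwdriver from where it was at the start of the episode above 0.03 m).
It also fails if it takes over 61 s, if anything falls off the work surface, if the arm or the gripper's body presses on something with over 40 N, if the wrist force passes 120 N, or if a joint passes its speed limit or range.

## Working session

There is one attempt and no reset: what is moved stays moved. The work goes in short steps, Python scripts to look and compute and a tool call to move; the robot and the scene stay as the last step left them, time stands still between calls to the robot, and variables do not carry over. Pictures are saved under pics/ and viewed, about 8 in all and at most 12, crops included, and the job is handed in when it is done.

Besides the shell and the picture viewer there is one more tool, called after "Call:" as name(argument=value, ...), one argument or row to a line, values as JSON. carry_out: Moves the arm, as the interface text tells. Its arguments: {"type":"object","properties":{"increments":{"type":"array"},"force":{"type":"number"}},"required":["increments"]}

```bash
mkdir -p pics; ls; python3 - <<'E'
from plant import *
import cv2
s=observe(); print(s['time'],s['tcp_pos'],s['tool_rot'],s['force'])
for n in('scene','top'):
    im=grab_frame(n); cv2.imwrite(f'pics/{n}0.png',im[:,:,::-1]); print(calibration(n))
    for t in('jack','saddle','handle_root','handle_grip','lift_point','safe','glide_a','tape_roll','screwdriver'):
        print(n,t,[(round(d['score'],2),[round(d['centre'][0]*640),round(d['centre'][1]*400)]) for d in look_for(n,t)[:3]])
E
```

```text
pics
0.0 [ 192.7957445  -594.13882129  230.6601516 ] [[-4.83319646e-04  3.08695083e-01 -9.51160929e-01]
 [ 1.15180118e-03 -9.51160237e-01 -3.08695443e-01]
 [-9.99999220e-01 -1.24474685e-03  1.04159068e-04]] [ 0.97250181 -0.18272589  0.26463463]
{'fovy': 57.62502150207442, 'cx': 321.4237208997346, 'cy': 200.94491466379708, 'dist_coeffs': array([-0.05213868,  0.        ,  0.        ,  0.        ,  0.        ]), 'rvec': array([ 1.62765292,  2.02552068, -0.73461211]), 'tvec': array([ 218.41929436, -353.11505083, 1609.54421064])}
scene jack [(0.7, [315, 207])]
scene saddle [(0.63, [310, 191]), (0.46, [320, 265])]
scene handle_root [(0.88, [306, 193])]
scene handle_grip [(0.61, [309, 192])]
scene lift_point [(0.75, [468, 221])]
scene safe [(0.75, [468, 219])]
scene glide_a [(0.75, [320, 262]), (0.73, [276, 260])]
scene tape_roll [(0.58, [242, 237])]
scene screwdriver [(0.59, [201, 198])]
{'fovy': 44.769362061441846, 'cx': 316.0599833757315, 'cy': 198.3776203091889, 'dist_coeffs': array([-0.11979334,  0.        ,  0.        ,  0.        ,  0.        ]), 'rvec': array([ 2.17630753, -2.14383326,  0.1523341 ]), 'tvec': array([-108.55408758,  606.86577786, 1339.9652615 ])}
top jack [(0.65, [328, 216]), (0.22, [148, 207])]
top saddle [(0.71, [343, 215])]
top handle_root [(0.66, [348, 218])]
top handle_grip [(0.96, [346, 217])]
top lift_point [(0.92, [150, 208]), (0.5, [324, 217])]
top safe [(0.89, [152, 209])]
top glide_a [(0.73, [348, 145]), (0.6, [306, 148])]
top tape_roll [(0.94, [409, 172]), (0.47, [150, 206]), (0.23, [326, 217])]
top screwdriver [(0.57, [469, 207])]
```

View pics/scene0.png

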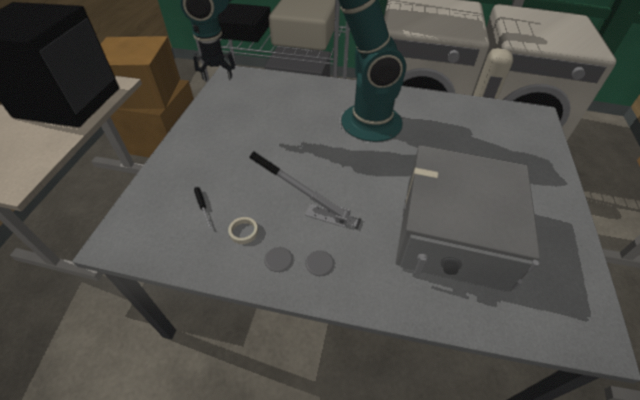

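View pics/top0.png

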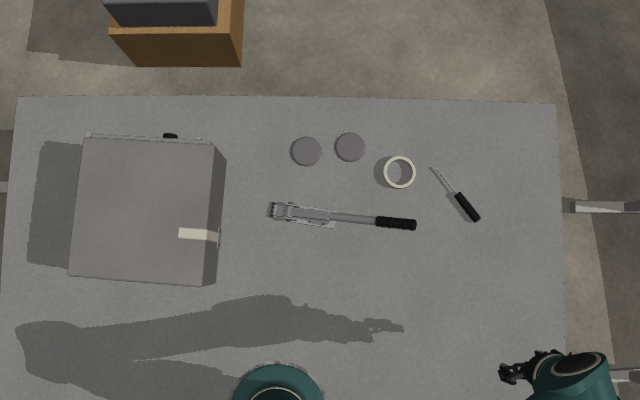

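The jack is at the centre of the top view, its nose at about (270,210) and its grip end at about (415,225). The safe is at left with its tape at about (180–218,234). I'll zoom in to measure.

```bash
cat > h.py <<'E'
from plant import *
import cv2, numpy as np
def KRt(c):
    f=200/np.tan(np.radians(c['fovy']/2))
    return np.array([[f,0,c['cx']],[0,f,c['cy']],[0,0,1.]]),np.array(c['dist_coeffs']),np.array(c['rvec']),np.array(c['tvec']).reshape(3)
def toplane(c,uv,z):
    K,d,r,t=KRt(c); n=cv2.undistortPoints(np.array(uv,float).reshape(-1,1,2),K,d)[:,0]
    R=cv2.Rodrigues(r)[0]; D=np.c_[n,np.ones(len(n))]@R; C=-R.T@t
    return C+D*((z-C[2])/D[:,2])[:,None]
def proj(c,P):
    K,d,r,t=KRt(c); return cv2.projectPoints(np.array(P,float).reshape(-1,1,3),r,t,K,d)[0][:,0]
E
python3 - <<'E'
import cv2
im=cv2.imread('pics/top0.png')
a=cv2.resize(im[190:240,258:424],None,fx=4.8,fy=4.8,interpolation=cv2.INTER_CUBIC)
b=cv2.resize(im[125:295,60:232],None,fx=2,fy=2,interpolation=cv2.INTER_CUBIC)
import numpy as np
o=np.zeros((a.shape[0]+b.shape[0],800,3),np.uint8);o[:a.shape[0],:a.shape[1]]=a;o[a.shape[0]:,:b.shape[1]]=b
c=cv2.resize(im[215:255,170:230],None,fx=7,fy=7,interpolation=cv2.INTER_CUBIC);o[a.shape[0]:a.shape[0]+280,360:780]=c
print(a.shape);cv2.imwrite('pics/crop1.png',o)
E
```

```text
(240, 797, 3)
```

View pics/crop1.png

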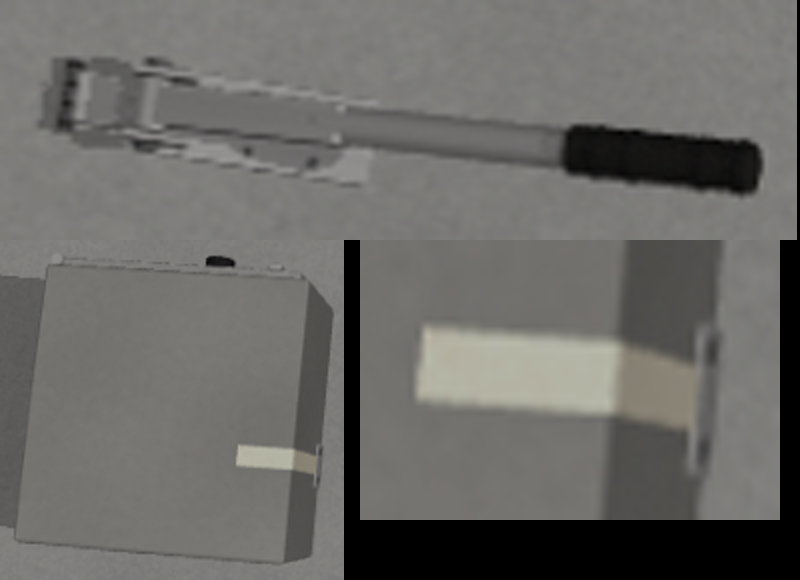

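```bash
python3 - <<'E'
from h import *
np.set_printoptions(precision=1,suppress=True)
c=calibration('top')
q=toplane(c,[[214.5,144],[202,286.5],[83.5,137.5],[67.5,275.5],[206.9,234.6],[178.6,232.9]],210);print(q)
for i,j in((0,1),(2,3),(0,2),(1,3)):d=q[i]-q[j];print(np.linalg.norm(d),np.degrees(np.arctan2(d[1],d[0])))
g=toplane(c,[[396.1,223.3]],178)[0];s=toplane(c,[[269.5,209.8]],9)[0];d=s-g
print(g,s,np.hypot(*d[:2]),np.degrees(np.arctan2(d[1],d[0])))
for t,uv in dict(ga=[306,151],gb=[350,147],tr=[399,172],sd0=[433,168],sd1=[478,219]).items(): print(t,toplane(c,[uv],9)[0])
E
```

```text
[[721.3 161.9 210. ]
 [364.2 178.7 210. ]
 [736.1 508.3 210. ]
 [381.  524.3 210. ]
 [491.7 171.2 210. ]
 [494.5 242.4 210. ]]
357.41563686724834 -2.696990930447454
355.4525325645823 -2.578038124970543
346.73436181219023 -92.4492652710371
345.99347212208284 -92.77394833545857
[ 529.6 -303.1  178. ] [576.9  34.6   9. ] 341.0395815340878 82.02001697284713
ga [752.7 -68.1   9. ]
gb [ 767.1 -197.9    9. ]
tr [ 694.6 -342.8    9. ]
sd0 [ 708.6 -444.7    9. ]
sd1 [ 558.8 -577.2    9. ]
```

Measured poses:

| Item | World position (mm) | Heading |
|---|---|---|
| Safe | – | +y axis at 87.4° |
| Lift point | about (493.5, 191) | – |
| Jack | – | axis at 82.0° |
| Saddle | about (576, 30) | – |
| Handle root | about (562, −69, 54) | – |

The safe's edges measure 357 × 346 mm against 360 × 350 mm given, so the estimate holds. Next I turn the tool and go above the root.

Call:
carry_out(
  increments=[
    {"ax": -6.4,"jaw": 1},
    {"ax": -6.4},
    {"ax": -6.4},
    {"ax": -6.4},
    {"ax": -6.4},
    {"ax": -6.4},
    {"ax": -6.4},
    {"ax": -6.4},
    {"ax": -6.4},
    {"ax": -6.4},
    {"ty": 14.6,"tz": -28.6},
    {"ty": 14.6,"tz": -28.6},
    {"ty": 14.6,"tz": -28.6},
    {"ty": 14.6,"tz": -28.6},
    {"ty": 14.6,"tz": -28.6},
    {"ty": 14.6,"tz": -28.6},
    {"ty": 14.6,"tz": -28.6},
    {"ty": 14.6,"tz": -28.6},
    {"ty": 14.6,"tz": -28.6},
    {"ty": 14.6,"tz": -28.6},
  ],
  force=40,
)

```text
invalid input
```

Call:
carry_out(
  increments=[
    {"ty": 14.6,"tz": -28.6},
    {"ty": 14.6,"tz": -28.6},
    {"ty": 14.6,"tz": -28.6},
    {"ty": 14.6,"tz": -28.6},
    {"ty": 14.6,"tz": -28.6},
    {"ty": 14.6,"tz": -28.6},
    {"ty": 14.6,"tz": -28.6},
    {"ty": 14.6,"tz": -28.6},
    {"ty": 14.6,"tz": -28.6},
    {"ty": 14.6,"tz": -28.6},
    {},
    {},
    {},
  ],
)

```text
invalid input
```

```bash
python3 - <<'E'
from h import *
np.set_printoptions(precision=3,suppress=True)
s=observe(); print(s['time'],s['tcp_pos'],s['tool_rot'],s['force'],s['finger_gap'])
c=calibration('wrist'); im=grab_frame('wrist'); cv2.imwrite('pics/w1.png',im[:,:,::-1])
R=cv2.Rodrigues(np.array(c['rvec']))[0]; print(-R.T@np.array(c['tvec']),R[2])
import pickle; pickle.dump(c,open('w1.pkl','wb'))
E
```

```text
1.0 [ 192.896 -594.456  231.237] [[-0.     0.309 -0.951]
 [ 0.    -0.951 -0.309]
 [-1.    -0.     0.   ]] [ 0.181  0.245 -0.021] 1.0009555987490881
[ 266.175 -570.433  374.53 ] [-0.289 -0.095 -0.953]
```

View pics/w1.png

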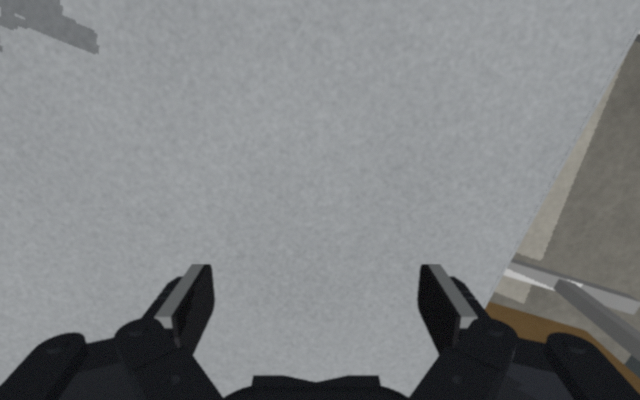

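The moves were refused, so this shows only empty table under the start pose. The rows probably need every field, so I'll test that with one row.

Call:
carry_out(
  increments=[
    {"ax": -6.4,"ay": 0,"az": 0,"tx": 0,"ty": 0,"tz": 0,"jaw": 1},
  ],
  force=40,
)

```text
time: 1.13
tcp_pos: [193.0, -594.4, 231.2]
tool_rot: [[-0.0, 0.411, -0.912], [0.0, -0.912, -0.411], [-1.0, -0.0, 0.0]]
force: [0.0, -0.1, -0.6]
finger_gap: 1.002
```

Call:
carry_out(
  increments=[
    {"ax": -6.4,"ay": 0,"az": 0,"tx": 0,"ty": 0,"tz": 0,"jaw": 1},
    {"ax": -6.4,"ay": 0,"az": 0,"tx": 0,"ty": 0,"tz": 0,"jaw": 1},
    {"ax": -6.4,"ay": 0,"az": 0,"tx": 0,"ty": 0,"tz": 0,"jaw": 1},
    {"ax": -6.4,"ay": 0,"az": 0,"tx": 0,"ty": 0,"tz": 0,"jaw": 1},
    {"ax": -6.4,"ay": 0,"az": 0,"tx": 0,"ty": 0,"tz": 0,"jaw": 1},
    {"ax": -6.4,"ay": 0,"az": 0,"tx": 0,"ty": 0,"tz": 0,"jaw": 1},
    {"ax": -6.4,"ay": 0,"az": 0,"tx": 0,"ty": 0,"tz": 0,"jaw": 1},
    {"ax": -6.4,"ay": 0,"az": 0,"tx": 0,"ty": 0,"tz": 0,"jaw": 1},
    {"ax": -6.4,"ay": 0,"az": 0,"tx": 0,"ty": 0,"tz": 0,"jaw": 1},
    {"ax": 0,"ay": 0,"az": 0,"tx": 0,"ty": 14.6,"tz": -28.6,"jaw": 1},
    {"ax": 0,"ay": 0,"az": 0,"tx": 0,"ty": 14.6,"tz": -28.6,"jaw": 1},
    {"ax": 0,"ay": 0,"az": 0,"tx": 0,"ty": 14.6,"tz": -28.6,"jaw": 1},
    {"ax": 0,"ay": 0,"az": 0,"tx": 0,"ty": 14.6,"tz": -28.6,"jaw": 1},
    {"ax": 0,"ay": 0,"az": 0,"tx": 0,"ty": 14.6,"tz": -28.6,"jaw": 1},
    {"ax": 0,"ay": 0,"az": 0,"tx": 0,"ty": 14.6,"tz": -28.6,"jaw": 1},
    {"ax": 0,"ay": 0,"az": 0,"tx": 0,"ty": 14.6,"tz": -28.6,"jaw": 1},
    {"ax": 0,"ay": 0,"az": 0,"tx": 0,"ty": 14.6,"tz": -28.6,"jaw": 1},
    {"ax": 0,"ay": 0,"az": 0,"tx": 0,"ty": 14.6,"tz": -28.6,"jaw": 1},
    {"ax": 0,"ay": 0,"az": 0,"tx": 0,"ty": 14.6,"tz": -28.6,"jaw": 1},
    {"ax": 0,"ay": 0,"az": 0,"tx": 0,"ty": 14.6,"tz": -28.6,"jaw": 1},
  ],
)

```text
time: 2.8
tcp_pos: [396.5, -304.0, 231.5]
tool_rot: [[0.0, 0.99, -0.14], [-0.0, -0.14, -0.99], [-1.0, 0.0, 0.0]]
force: [1.1, -0.3, 0.2]
finger_gap: 1.0
```

Call:
carry_out(
  increments=[
    {"ax": 0,"ay": 0,"az": 0,"tx": 0,"ty": 14.6,"tz": -28.6,"jaw": 1},
    {"ax": 0,"ay": 0,"az": 0,"tx": 0,"ty": 14.6,"tz": -28.6,"jaw": 1},
    {"ax": 0,"ay": 0,"az": 0,"tx": 0,"ty": 14.6,"tz": -28.6,"jaw": 1},
    {"ax": 0,"ay": 0,"az": 0,"tx": 0,"ty": 14.6,"tz": -28.6,"jaw": 1},
    {"ax": 0,"ay": 0,"az": 0,"tx": 0,"ty": 14.6,"tz": -28.6,"jaw": 1},
    {"ax": 0,"ay": 0,"az": 0,"tx": 0,"ty": 14.6,"tz": -28.6,"jaw": 1},
    {"ax": 0,"ay": 0,"az": 0,"tx": 0,"ty": 14.6,"tz": -28.6,"jaw": 1},
    {"ax": 0,"ay": 0,"az": 0,"tx": 0,"ty": 14.6,"tz": -28.6,"jaw": 1},
    {"ax": 0,"ay": 0,"az": 0,"tx": 0,"ty": 14.6,"tz": -28.6,"jaw": 1},
    {"ax": 0,"ay": 0,"az": 0,"tx": 0,"ty": 0,"tz": 0,"jaw": 1},
    {"ax": 0,"ay": 0,"az": 0,"tx": 0,"ty": 0,"tz": 0,"jaw": 1},
  ],
)

```text
time: 3.72
tcp_pos: [562.4, -67.0, 231.1]
tool_rot: [[-0.0, 0.991, -0.137], [0.001, -0.137, -0.991], [-1.0, -0.0, -0.001]]
force: [0.3, -0.1, -0.4]
finger_gap: 0.999
```

```bash
python3 - <<'E'
from h import *
np.set_printoptions(precision=3,suppress=True)
s=observe(); print(s['time'],s['tcp_pos'],s['tool_rot'],s['force'],s['finger_gap'])
c=calibration('wrist'); im=grab_frame('wrist'); cv2.imwrite('pics/w2.png',im[:,:,::-1])
R=cv2.Rodrigues(np.array(c['rvec']))[0]; print(-R.T@np.array(c['tvec']),R[2])
a=np.radians(82.0);d=np.array([np.cos(a),np.sin(a),0]);o=np.array([569,-20,0.])
print('pred saddle/root px',proj(c,[o+51*d+[0,0,7],o-49*d+[0,0,54],o-135*d]))
for t in('jack','saddle','handle_root'): print(t,[(round(q['score'],2),[round(q['centre'][0]*640),round(q['centre'][1]*400)]) for q in look_for('wrist',t)[:3]])
import pickle; pickle.dump(c,open('w2.pkl','wb'))
E
```

```text
3.7167 [562.439 -67.006 231.104] [[-0.     0.991 -0.137]
 [ 0.001 -0.137 -0.991]
 [-1.    -0.    -0.001]] [ 0.314 -0.119 -0.408] 0.9991823368261445
[572.343   9.972 374.428] [-0.041 -0.301 -0.953]
pred saddle/root px [[316.443  64.353]
 [316.13  175.874]
 [315.763 237.003]]
jack [(0.86, [317, 192]), (0.51, [498, 140])]
saddle [(0.56, [317, 210])]
handle_root [(0.92, [314, 213])]
```

View pics/w2.png

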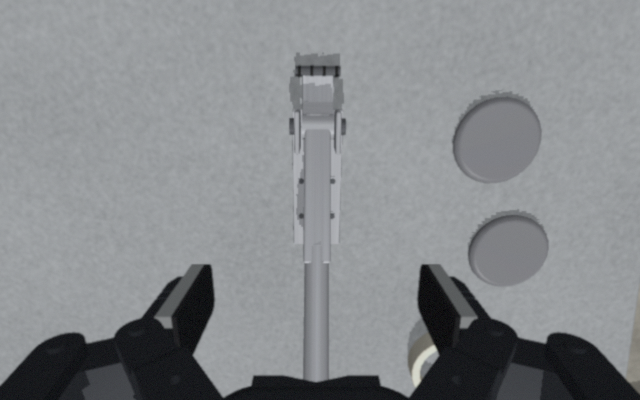

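The jack runs straight up the wrist view: saddle ribs at (318,68), pivot pins at (318,126), base end at row 243. That puts it about 4 mm further back than estimated.

```bash
python3 - <<'E'
from h import *
import pickle
np.set_printoptions(precision=1,suppress=True)
c=pickle.load(open('w2.pkl','rb'))
for uv,z in(([292,126],28),([345,126],28),([318,65],9),([318,243],6),([294,243],6),([339,243],6),([318,140],54)): print(uv,toplane(c,[uv],z)[0])
E
```

```text
[292, 126] [544.9 -22.6  28. ]
[345, 126] [595.8 -29.5  28. ]
[318, 65] [577.5  29.6   9. ]
[318, 243] [ 552.1 -158.8    6. ]
[294, 243] [ 524.9 -155.1    6. ]
[339, 243] [ 575.9 -162.1    6. ]
[318, 140] [568.4 -35.6  54. ]
```

Call:
carry_out(
  increments=[
    {"ax": 0,"ay": 0,"az": 0,"tx": 0,"ty": 2.1,"tz": 7.3,"jaw": 1},
    {"ax": 0,"ay": 0,"az": 0,"tx": 28,"ty": 0,"tz": 0,"jaw": 1},
    {"ax": 0,"ay": 0,"az": 0,"tx": 28,"ty": 0,"tz": 0,"jaw": 1},
    {"ax": 0,"ay": 0,"az": 0,"tx": 28,"ty": 0,"tz": 0,"jaw": 1},
    {"ax": 0,"ay": 0,"az": 0,"tx": 28,"ty": 0,"tz": 0,"jaw": 0.6},
    {"ax": 0,"ay": 0,"az": 0,"tx": 28,"ty": 0,"tz": 0,"jaw": 0.4},
    {"ax": 0,"ay": 0,"az": 0,"tx": 24,"ty": 0,"tz": 0,"jaw": 0.2},
    {"ax": 0,"ay": 0,"az": 0,"tx": 20,"ty": 0,"tz": 0,"jaw": 0},
    {"ax": 0,"ay": 0,"az": 0,"tx": 15,"ty": 0,"tz": 0,"jaw": 0},
    {"ax": 0,"ay": 0,"az": 0,"tx": 0,"ty": 0,"tz": 0,"jaw": -0.2},
    {"ax": 0,"ay": 0,"az": 0,"tx": 0,"ty": 0,"tz": 0,"jaw": -1},
    {"ax": 0,"ay": 0,"az": 0,"tx": 0,"ty": 0,"tz": 0,"jaw": -1},
    {"ax": 0,"ay": 0,"az": 0,"tx": 0,"ty": 0,"tz": 0,"jaw": -1},
    {"ax": 0,"ay": 0,"az": 0,"tx": 0,"ty": 0,"tz": 0,"jaw": -1},
    {"ax": 0,"ay": 0,"az": 0,"tx": 0,"ty": 0,"tz": 0,"jaw": -1},
    {"ax": 0,"ay": 0,"az": 0,"tx": 0,"ty": 0,"tz": 0,"jaw": -1},
  ],
  force=40,
)

```text
time: 5.25
tcp_pos: [563.0, -76.4, 32.6]
tool_rot: [[0.0, 0.99, -0.14], [-0.0, -0.14, -0.99], [-1.0, 0.0, 0.0]]
force: [0.2, 0.3, -7.7]
finger_gap: 0.275
```

Call:
carry_out(
  increments=[
    {"ax": 0,"ay": 0,"az": 0,"tx": 0.6,"ty": 0,"tz": 0,"jaw": -1},
    {"ax": 0,"ay": 0,"az": 0,"tx": 0,"ty": 0,"tz": 0,"jaw": -1},
    {"ax": 0,"ay": 0,"az": 0,"tx": 0,"ty": 0,"tz": 0,"jaw": -1},
  ],
)

```text
time: 5.5
tcp_pos: [563.1, -76.2, 32.1]
tool_rot: [[0.0, 0.99, -0.139], [-0.0, -0.139, -0.99], [-1.0, 0.0, 0.0]]
force: [-2.8, 0.5, 5.6]
finger_gap: 0.279
```

```bash
python3 - <<'E'
from h import *
np.set_printoptions(precision=4,suppress=True)
for i in range(3):
    grab_frame('top'); s=observe(); print(s['tcp_pos'],s['force'],s['ft_torque'],s['tool_rot'][:,1])
im=grab_frame('wrist'); cv2.imwrite('pics/w3.png',im[:,:,::-1])
E
```

```text
[563.0579 -76.2358  32.0749] [-3.9727  1.2098  6.0115] [ 0.2641  0.8648 -0.0529] [ 0.9902 -0.1394  0.0002]
[563.0732 -76.2961  32.0838] [-4.6593  0.9933  6.5381] [ 0.2168  0.9472 -0.053 ] [ 0.9902 -0.1395  0.0003]
[563.0512 -76.2781  32.0544] [-6.3902  1.6704  6.1493] [ 0.2133  0.9176 -0.1191] [ 0.9902 -0.1395  0.0002]
```

View pics/w3.png

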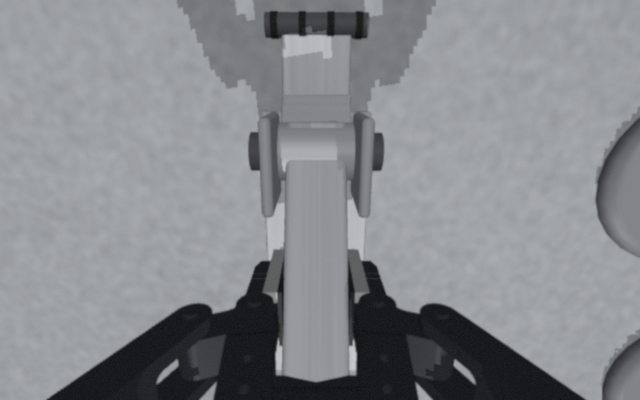

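Both fingers straddle the root; pivot pins at row 151 and saddle ribs centred on (316,24). Now I compute the slide.

```bash
python3 - <<'E'
from h import *
np.set_printoptions(precision=2,suppress=True)
c=calibration('wrist');s=observe();R=s['tool_rot'];p=s['tcp_pos']
S=toplane(c,[[316,24]],12)[0];P=toplane(c,[[317,151]],28)[0]
print(S,P,'tool frame',R.T@(S-p),R.T@(P-p)); 
d=S-P;print('axis deg',np.degrees(np.arctan2(d[1],d[0])))
rel=R.T@(S-p)
a=np.radians(87.4);D=np.array([np.cos(a),np.sin(a),0]);Y=np.array([D[1],-D[0],0])
R2=np.c_[[0,0,-1.],Y,-D]
L=np.array([493.5,191,0])
rel=np.array([0,rel[1],-100.]) if 0 else rel
for back in(60,0):
    T=L-back*D-(R2@[0,rel[1],rel[2]]); print(back,'tcp target',T, 'delta in R2 frame',R2.T@(T-p))
E
```

```text
[576.88  25.33  12.  ] [570.27 -24.83  28.  ] tool frame [  20.05   -0.47 -102.52] [  4.05  -0.02 -51.93]
axis deg 82.49128629266426
60 tcp target [486.6   28.63   0.  ] delta in R2 frame [  32.06  -81.13 -101.3 ]
0 tcp target [489.32  88.57   0.  ] delta in R2 frame [  32.06  -81.13 -161.3 ]
```

Call:
carry_out(
  increments=[
    {"ax": -1.35,"ay": 0,"az": 0,"tx": 0,"ty": 0,"tz": 0,"jaw": -1},
    {"ax": -1.35,"ay": 0,"az": 0,"tx": 0,"ty": 0,"tz": 0,"jaw": -1},
    {"ax": -1.35,"ay": 0,"az": 0,"tx": 0,"ty": 0,"tz": 0,"jaw": -1},
    {"ax": -1.35,"ay": 0,"az": 0,"tx": 0,"ty": 0,"tz": 0,"jaw": -1},
    {"ax": 0,"ay": 0,"az": 0,"tx": 0,"ty": -4,"tz": -5,"jaw": -1},
    {"ax": 0,"ay": 0,"az": 0,"tx": 0,"ty": -6,"tz": -7,"jaw": -1},
    {"ax": 0,"ay": 0,"az": 0,"tx": 0,"ty": -6,"tz": -7,"jaw": -1},
    {"ax": 0,"ay": 0,"az": 0,"tx": 0,"ty": -6,"tz": -7,"jaw": -1},
    {"ax": 0,"ay": 0,"az": 0,"tx": 0,"ty": -6,"tz": -7,"jaw": -1},
    {"ax": 0,"ay": 0,"az": 0,"tx": 0,"ty": -6,"tz": -7,"jaw": -1},
    {"ax": 0,"ay": 0,"az": 0,"tx": 0,"ty": -6,"tz": -7,"jaw": -1},
    {"ax": 0,"ay": 0,"az": 0,"tx": 0,"ty": -6,"tz": -8,"jaw": -1},
    {"ax": 0,"ay": 0,"az": 0,"tx": 0,"ty": -6,"tz": -8,"jaw": -1},
    {"ax": 0,"ay": 0,"az": 0,"tx": 0,"ty": -6,"tz": -8,"jaw": -1},
    {"ax": 0,"ay": 0,"az": 0,"tx": 0,"ty": -6,"tz": -8,"jaw": -1},
    {"ax": 0,"ay": 0,"az": 0,"tx": 0,"ty": -6,"tz": -8,"jaw": -1},
    {"ax": 0,"ay": 0,"az": 0,"tx": 0,"ty": -6,"tz": -8,"jaw": -1},
    {"ax": 0,"ay": 0,"az": 0,"tx": 0,"ty": -5,"tz": -6,"jaw": -1},
    {"ax": 0,"ay": 0,"az": 0,"tx": 0,"ty": 0,"tz": 0,"jaw": -1},
    {"ax": 0,"ay": 0,"az": 0,"tx": 0,"ty": 0,"tz": 0,"jaw": -1},
  ],
)

```text
time: 7.37
tcp_pos: [486.6, 29.2, 31.9]
tool_rot: [[0.0, 0.999, -0.044], [0.001, -0.044, -0.999], [-1.0, 0.0, -0.001]]
force: [-4.5, 6.2, 4.6]
finger_gap: 0.275
```

```bash
python3 - <<'E'
from h import *
np.set_printoptions(precision=2,suppress=True)
c=calibration('wrist');im=grab_frame('wrist'); s=observe();print(s['tcp_pos'],s['force'],s['tool_rot'][:,1],s['finger_gap'])
R=s['tool_rot'];p=s['tcp_pos']
S=p+R@np.array([0,-.5,-102.5]);S[2]=12; L=np.array([493.5,191,18.]); F=L-[0.9,20,0]
print(proj(c,[S,L,F,F+[30,-1.4,0],F-[30,-1.4,0]]))
cv2.imwrite('pics/w4.png',im[:,:,::-1])
E
```

```text
[486.66  29.2   31.82] [-4.54  7.53  5.14] [ 1.   -0.04  0.  ] 0.27614808030639
[[ 316.02   24.34]
 [ 316.74 -170.82]
 [ 316.59  -98.95]
 [ 398.84  -98.91]
 [ 234.3   -99.57]]
```

View pics/w4.png

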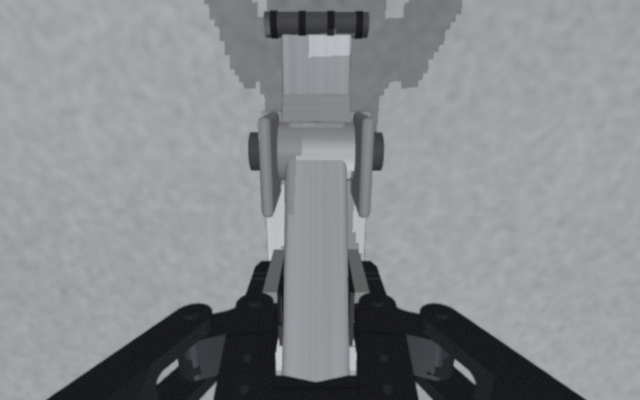

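The grip is unchanged: ribs still at (316,24). Now I slide straight in by 59 mm.

Call:
carry_out(
  increments=[
    {"ax": 0,"ay": 0,"az": 0,"tx": 0,"ty": 0,"tz": -4,"jaw": -1},
    {"ax": 0,"ay": 0,"az": 0,"tx": 0,"ty": 0,"tz": -6,"jaw": -1},
    {"ax": 0,"ay": 0,"az": 0,"tx": 0,"ty": 0,"tz": -6,"jaw": -1},
    {"ax": 0,"ay": 0,"az": 0,"tx": 0,"ty": 0,"tz": -6,"jaw": -1},
    {"ax": 0,"ay": 0,"az": 0,"tx": 0,"ty": 0,"tz": -6,"jaw": -1},
    {"ax": 0,"ay": 0,"az": 0,"tx": 0,"ty": 0,"tz": -6,"jaw": -1},
    {"ax": 0,"ay": 0,"az": 0,"tx": 0,"ty": 0,"tz": -6,"jaw": -1},
    {"ax": 0,"ay": 0,"az": 0,"tx": 0,"ty": 0,"tz": -6,"jaw": -1},
    {"ax": 0,"ay": 0,"az": 0,"tx": 0,"ty": 0,"tz": -5,"jaw": -1},
    {"ax": 0,"ay": 0,"az": 0,"tx": 0,"ty": 0,"tz": -5,"jaw": -1},
    {"ax": 0,"ay": 0,"az": 0,"tx": 0,"ty": 0,"tz": -3,"jaw": -1},
    {"ax": 0,"ay": 0,"az": 0,"tx": 0,"ty": 0,"tz": 0,"jaw": -1},
    {"ax": 0,"ay": 0,"az": 0,"tx": 0,"ty": 0,"tz": 0,"jaw": -1},
    {"ax": 0,"ay": 0,"az": 0,"tx": 0,"ty": 0,"tz": 0,"jaw": -1},
  ],
)

```text
time: 8.58
tcp_pos: [490.3, 86.3, 32.1]
tool_rot: [[0.001, 0.999, -0.047], [-0.001, -0.047, -0.999], [-1.0, 0.001, 0.001]]
force: [-0.2, -6.6, 9.0]
finger_gap: 0.27
```

```bash
python3 - <<'E'
from h import *
np.set_printoptions(precision=2,suppress=True)
c=calibration('wrist');im=grab_frame('wrist'); s=observe();print(s['time'],s['tcp_pos'],s['force'],s['finger_gap'])
R=s['tool_rot'];p=s['tcp_pos']
S=p+R@np.array([0,-.5,-102.5]);print('saddle',S); F=np.array([492.6,171,18.]);P=p+R@np.array([4,0,-52])
print(proj(c,[P,F,F+[30,-1.4,0],F-[30,-1.4,0]]))
cv2.imwrite('pics/w5.png',im[:,:,::-1])
E
```

```text
8.6333 [490.28  86.24  32.06] [ 0.13 -4.99  8.43] 0.2755132835919091
saddle [494.56 188.65  32.  ]
[[317.17 151.12]
 [313.3   68.99]
 [385.06  68.96]
 [241.48  68.81]]
```

View pics/w5.png

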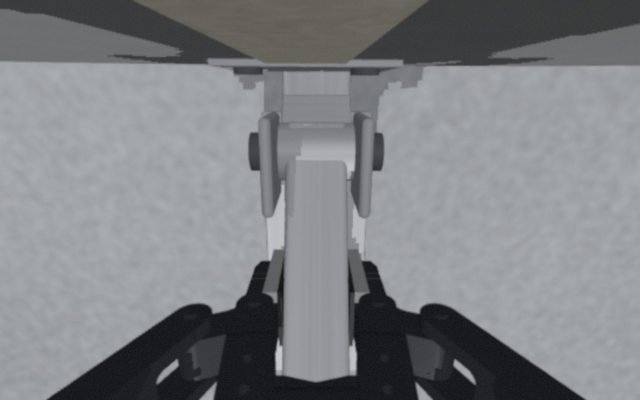

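The saddle is under the shoe. The plate spans columns 208–403 (centre 305), the jack is at 317, and the face line is near row 65. I'll check that offset.

```bash
python3 - <<'E'
from h import *
np.set_printoptions(precision=2,suppress=True)
c=calibration('wrist')
for z in(18,40,50,60):
    q=toplane(c,[[208,60],[403,60],[208,67],[403,67],[317,65]],z);print(z,q[:,:2].round(1).tolist(),np.linalg.norm(q[0]-q[1]))
for b in(0,): 
  print('safe base row', toplane(c,[[60,62],[590,66]],20)[:,:2].round(1).tolist())
c=calibration('top');q=toplane(c,[[170+(705-360)/7,215+(328-240)/7],[170+(692-360)/7,215+(472-240)/7]],45);print(q)
E
```

```text
18 [[449.1, 176.4], [530.0, 172.7], [448.8, 173.7], [530.1, 170.0], [494.2, 172.5]] 80.90824775153067
40 [[455.3, 174.7], [524.8, 171.5], [454.9, 172.3], [524.9, 169.2], [494.1, 171.3]] 69.59068024836603
50 [[458.1, 173.9], [522.5, 171.0], [457.8, 171.7], [522.5, 168.8], [494.0, 170.8]] 64.44633138329115
60 [[460.9, 173.1], [520.1, 170.4], [460.6, 171.1], [520.2, 168.4], [493.9, 170.2]] 59.30198251821626
safe base row [[389.7, 177.8], [605.6, 166.3]]
[[520.54 172.01  45.  ]
 [462.69 175.18  45.  ]]
```

The lift point comes out at about (491.5, 191) and the saddle at (494.6, 188.7). That's about 4 mm off, inside the 15 mm tolerance. I'll let go, back off upwards, and check the jack stayed put.

Call:
carry_out(
  increments=[
    {"ax": 0,"ay": 0,"az": 0,"tx": 0,"ty": 0,"tz": 0,"jaw": -0.3},
    {"ax": 0,"ay": 0,"az": 0,"tx": 0,"ty": 0,"tz": 0,"jaw": 0},
    {"ax": 0,"ay": 0,"az": 0,"tx": 0,"ty": 0,"tz": 0,"jaw": 0.4},
    {"ax": 0,"ay": 0,"az": 0,"tx": 0,"ty": 0,"tz": 0,"jaw": 0.6},
    {"ax": 0,"ay": 0,"az": 0,"tx": 0,"ty": 0,"tz": 0,"jaw": 0.6},
    {"ax": 0,"ay": 0,"az": 0,"tx": -6,"ty": 0,"tz": 3,"jaw": 0.6},
    {"ax": 0,"ay": 0,"az": 0,"tx": -12,"ty": 0,"tz": 5,"jaw": 0.6},
    {"ax": 0,"ay": 0,"az": 0,"tx": -20,"ty": 0,"tz": 5,"jaw": 0.6},
    {"ax": 0,"ay": 0,"az": 0,"tx": -30,"ty": 0,"tz": 5,"jaw": 0.6},
    {"ax": 0,"ay": 0,"az": 0,"tx": -30,"ty": 0,"tz": 5,"jaw": 0.6},
    {"ax": 0,"ay": 0,"az": 0,"tx": -30,"ty": 0,"tz": 5,"jaw": 0.6},
    {"ax": 0,"ay": 0,"az": 0,"tx": -30,"ty": 0,"tz": 5,"jaw": 0.6},
    {"ax": 0,"ay": 0,"az": 0,"tx": -30,"ty": 0,"tz": 5,"jaw": 0.6},
    {"ax": 0,"ay": 0,"az": 0,"tx": -30,"ty": 0,"tz": 5,"jaw": 0.6},
    {"ax": 0,"ay": 0,"az": 0,"tx": 0,"ty": 0,"tz": 20,"jaw": 0.6},
    {"ax": 0,"ay": 0,"az": 0,"tx": 0,"ty": 0,"tz": 30,"jaw": 0.6},
    {"ax": 0,"ay": 0,"az": 0,"tx": 0,"ty": 0,"tz": 30,"jaw": 0.6},
    {"ax": 0,"ay": 0,"az": 0,"tx": 0,"ty": 0,"tz": 30,"jaw": 0.6},
    {"ax": 0,"ay": 0,"az": 0,"tx": 0,"ty": 0,"tz": 20,"jaw": 0.6},
    {"ax": 0,"ay": 0,"az": 0,"tx": 0,"ty": 0,"tz": 0,"jaw": 0.6},
  ],
)

```text
time: 10.3
tcp_pos: [480.6, -90.0, 250.5]
tool_rot: [[0.0, 0.999, -0.051], [-0.001, -0.051, -0.999], [-1.0, 0.0, 0.001]]
force: [0.5, -1.1, -0.1]
finger_gap: 0.803
```

Call:
carry_out(
  increments=[
    {"ax": 0,"ay": -4,"az": 0,"tx": 0,"ty": 0,"tz": 0,"jaw": 0.6},
    {"ax": 0,"ay": -4,"az": 0,"tx": 0,"ty": 0,"tz": 0,"jaw": 0.6},
    {"ax": 0,"ay": -4,"az": 0,"tx": 0,"ty": 0,"tz": 0,"jaw": 0.6},
    {"ax": 0,"ay": -4,"az": 0,"tx": 0,"ty": 0,"tz": 0,"jaw": 0.6},
    {"ax": 0,"ay": -4,"az": 0,"tx": 0,"ty": 0,"tz": 0,"jaw": 0.6},
    {"ax": 0,"ay": -4,"az": 0,"tx": 0,"ty": 0,"tz": 0,"jaw": 0.6},
    {"ax": 0,"ay": -4,"az": 0,"tx": 0,"ty": 0,"tz": 0,"jaw": 0.6},
    {"ax": 0,"ay": 0,"az": 0,"tx": 0,"ty": 0,"tz": 0,"jaw": 0.6},
    {"ax": 0,"ay": 0,"az": 0,"tx": 0,"ty": 0,"tz": 0,"jaw": 0.6},
  ],
)

```text
time: 11.05
tcp_pos: [481.3, -84.6, 250.0]
tool_rot: [[-0.021, 0.999, -0.039], [-0.468, -0.044, -0.883], [-0.884, -0.001, 0.468]]
force: [-0.1, -0.4, 0.5]
finger_gap: 0.797
```

```bash
python3 - <<'E'
from h import *
np.set_printoptions(precision=3,suppress=True)
c=calibration('wrist');im=grab_frame('wrist'); s=observe();print(s['time'],s['tcp_pos'],s['force'],s['finger_gap'],s['joints']);print(s['tool_rot'])
D=np.array([.0467,.9989,0]);O=np.array([492.3,137.7,0]);G=O-283*D+[0,0,178]
b=-np.cos(np.radians(28))*D+np.array([0,0,np.sin(np.radians(28))])
print('pred grip, ends',G,proj(c,[G,G-52*b,G+52*b,O+[0,0,28]]))
q=proj(c,[G+52*b,G-52*b])
t=grab_frame('top');ct=calibration('top');print('top pred grip',proj(ct,[G,G-52*b,G+52*b,O+[0,0,28]]))
a=cv2.resize(t[180:250,180:400],None,fx=2.9,fy=2.9,interpolation=cv2.INTER_CUBIC)
o=np.zeros((600,640,3),np.uint8);o[:400]=im;o[400:,:][:a.shape[0],:a.shape[1]]=a[:200,:640]
cv2.imwrite('pics/w6.png',o[:,:,::-1])
E
```

```text
11.1 [481.29  -85.397 250.105] [ 0.587 -0.29   0.518] 0.803591229914097 [ 0.293  0.235 -0.54   1.943  0.627  1.226 -0.576]
[[-0.021  0.999 -0.04 ]
 [-0.467 -0.045 -0.883]
 [-0.884 -0.     0.468]]
pred grip, ends [ 479.084 -144.989  178.   ] [[ 317.034  228.366]
 [ 317.384  156.947]
 [ 316.726  291.52 ]
 [ 320.622 -481.92 ]]
top pred grip [[334.042 242.349]
 [315.806 241.627]
 [352.985 243.083]
 [232.017 238.116]]
```

View pics/w6.png

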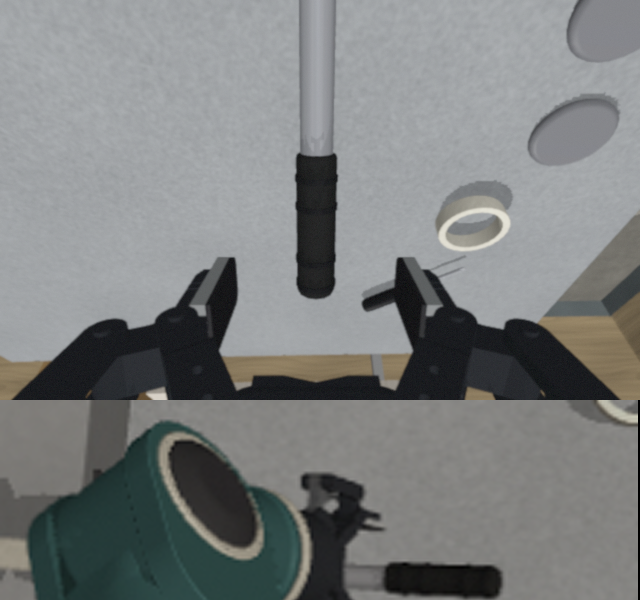

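The grip shows at column 316, rows 153–297, against a predicted 317 and 157–291, so the jack stayed put. Now I go down and grip it.

Call:
carry_out(
  increments=[
    {"ax": 0,"ay": 0,"az": 0,"tx": 0,"ty": 0.4,"tz": 10,"jaw": 0.6},
    {"ax": 0,"ay": 0,"az": 0,"tx": 0,"ty": 0,"tz": 9.4,"jaw": 0.6},
    {"ax": 0,"ay": 0,"az": 0,"tx": 20,"ty": 0,"tz": 0,"jaw": 0.6},
    {"ax": 0,"ay": 0,"az": 0,"tx": 25,"ty": 0,"tz": 0,"jaw": 0.5},
    {"ax": 0,"ay": 0,"az": 0,"tx": 25,"ty": 0,"tz": 0,"jaw": 0.4},
    {"ax": 0,"ay": 0,"az": 0,"tx": 20,"ty": 0,"tz": 0,"jaw": 0.2},
    {"ax": 0,"ay": 0,"az": 0,"tx": 14,"ty": 0,"tz": 0,"jaw": 0.1},
    {"ax": 0,"ay": 0,"az": 0,"tx": 8.6,"ty": 0,"tz": 0,"jaw": 0},
    {"ax": 0,"ay": 0,"az": 0,"tx": 0,"ty": 0,"tz": 0,"jaw": 0},
    {"ax": 0,"ay": 0,"az": 0,"tx": 0,"ty": 0,"tz": 0,"jaw": -0.2},
    {"ax": 0,"ay": 0,"az": 0,"tx": 0,"ty": 0,"tz": 0,"jaw": -1},
    {"ax": 0,"ay": 0,"az": 0,"tx": 0,"ty": 0,"tz": 0,"jaw": -1},
    {"ax": 0,"ay": 0,"az": 0,"tx": 0,"ty": 0,"tz": 0,"jaw": -1},
    {"ax": 0,"ay": 0,"az": 0,"tx": 0,"ty": 0,"tz": 0,"jaw": -1},
    {"ax": 0,"ay": 0,"az": 0,"tx": 0,"ty": 0,"tz": 0,"jaw": -1},
  ],
  force=80,
)

```text
time: 12.4
tcp_pos: [479.0, -155.5, 159.8]
tool_rot: [[-0.021, 0.999, -0.041], [-0.469, -0.046, -0.882], [-0.883, 0.001, 0.47]]
force: [1.2, -1.7, 1.8]
finger_gap: 0.308
```

The fingers hold the grip (opening 0.31, about 26 mm). Now the trial stroke, following the arc at 1.2° per row.

Call:
carry_out(
  increments=[
    {"ax": 0,"ay": 1.2,"az": 0,"tx": 6.7,"ty": 0,"tz": -0.5,"jaw": -1},
    {"ax": 0,"ay": 1.2,"az": 0,"tx": 6.7,"ty": 0,"tz": -0.5,"jaw": -1},
    {"ax": 0,"ay": 1.2,"az": 0,"tx": 6.7,"ty": 0,"tz": -0.5,"jaw": -1},
    {"ax": 0,"ay": 1.2,"az": 0,"tx": 6.7,"ty": 0,"tz": -0.5,"jaw": -1},
    {"ax": 0,"ay": 0,"az": 0,"tx": 0,"ty": 0,"tz": 0,"jaw": -1},
  ],
)

```text
time: 12.82
tcp_pos: [477.5, -166.4, 133.1]
tool_rot: [[-0.02, 0.999, -0.043], [-0.391, -0.048, -0.919], [-0.92, -0.001, 0.391]]
force: [0.5, 2.7, 0.1]
finger_gap: 0.304
```

Call:
carry_out(
  increments=[
    {"ax": 0,"ay": 1.2,"az": 0,"tx": 6.7,"ty": 0,"tz": -0.5,"jaw": -1},
    {"ax": 0,"ay": 1.2,"az": 0,"tx": 6.7,"ty": 0,"tz": -0.5,"jaw": -1},
    {"ax": 0,"ay": 1.2,"az": 0,"tx": 6.7,"ty": 0,"tz": -0.5,"jaw": -1},
    {"ax": 0,"ay": 1.2,"az": 0,"tx": 6.7,"ty": 0,"tz": -0.5,"jaw": -1},
    {"ax": 0,"ay": 1.2,"az": 0,"tx": 6.7,"ty": 0,"tz": -0.5,"jaw": -1},
    {"ax": 0,"ay": 0,"az": 0,"tx": 0,"ty": 0,"tz": 0,"jaw": -1},
  ],
)

```text
time: 13.32
tcp_pos: [478.0, -175.1, 101.6]
tool_rot: [[-0.013, 0.999, -0.044], [-0.292, -0.046, -0.955], [-0.956, 0.001, 0.293]]
force: [-1.9, 5.5, 13.2]
finger_gap: 0.305
```

Call:
carry_out(
  increments=[
    {"ax": 0,"ay": 1.2,"az": 0,"tx": 6.7,"ty": 0,"tz": -0.5,"jaw": -1},
    {"ax": 0,"ay": 1.2,"az": 0,"tx": 6.7,"ty": 0,"tz": -0.5,"jaw": -1},
    {"ax": 0,"ay": 1.2,"az": 0,"tx": 6.7,"ty": 0,"tz": -0.5,"jaw": -1},
    {"ax": 0,"ay": 1.2,"az": 0,"tx": 6.7,"ty": 0,"tz": -0.5,"jaw": -1},
    {"ax": 0,"ay": 1.2,"az": 0,"tx": 6.7,"ty": 0,"tz": -0.5,"jaw": -1},
    {"ax": 0,"ay": 1.2,"az": 0,"tx": 6.7,"ty": 0,"tz": -0.5,"jaw": -1},
    {"ax": 0,"ay": 0,"az": 0,"tx": 0,"ty": 0,"tz": 0,"jaw": -1},
    {"ax": 0,"ay": 0,"az": 0,"tx": 0,"ty": 0,"tz": 0,"jaw": -1},
    {"ax": 0,"ay": 0,"az": 0,"tx": 0,"ty": 0,"tz": 0,"jaw": -1},
  ],
)

```text
time: 14.07
tcp_pos: [477.9, -181.7, 62.7]
tool_rot: [[-0.007, 0.999, -0.045], [-0.172, -0.045, -0.984], [-0.985, 0.001, 0.172]]
force: [-1.9, 5.2, 12.9]
finger_gap: 0.303
```

```bash
python3 - <<'E'
from h import *
np.set_printoptions(precision=3,suppress=True)
s=observe();print(s['time'],s['tcp_pos'],s['force'],s['finger_gap']);print(s['tool_rot'])
O=np.array([492.3,137.7,28]);D=np.array([.0467,.9989,0])
g=s['tcp_pos']-20*s['tool_rot'][:,0]-O; print('handle elev',np.degrees(np.arctan2(g[2],-g@D)),np.hypot(g[2],g@D))
a=grab_frame('scene');b=grab_frame('top');cv2.imwrite('pics/s7.png',a[:,:,::-1]);cv2.imwrite('pics/t7.png',b[:,:,::-1])
o=np.zeros((600,640,3),np.uint8)
o[:300]=cv2.resize(a[130:310,230:614],(640,300),interpolation=cv2.INTER_CUBIC);o[300:]=cv2.resize(b[130:300,60:423],(640,300),interpolation=cv2.INTER_CUBIC)
cv2.imwrite('pics/c7.png',o[:,:,::-1])
E
```

```text
14.0667 [ 477.911 -181.689   62.668] [-1.868  5.179 12.904] 0.3029225623428667
[[-0.007  0.999 -0.045]
 [-0.172 -0.045 -0.984]
 [-0.985  0.001  0.172]]
handle elev 9.754360411559494 320.9034070374872
```

View pics/c7.png

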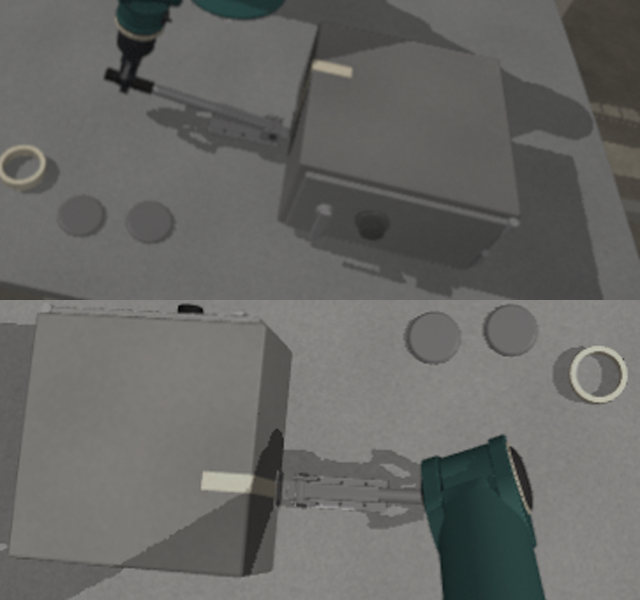

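The handle is at about 0.32 rad and the side is up: 13 N at the grip, with the jack in line with the tape in both views. Now I ease it down.

Call:
carry_out(
  increments=[
    {"ax": 0,"ay": -0.8,"az": 0,"tx": -4.5,"ty": 0,"tz": 0.2,"jaw": -1},
    {"ax": 0,"ay": -0.8,"az": 0,"tx": -4.5,"ty": 0,"tz": 0.2,"jaw": -1},
    {"ax": 0,"ay": -0.8,"az": 0,"tx": -4.5,"ty": 0,"tz": 0.2,"jaw": -1},
    {"ax": 0,"ay": -0.8,"az": 0,"tx": -4.5,"ty": 0,"tz": 0.2,"jaw": -1},
    {"ax": 0,"ay": -0.8,"az": 0,"tx": -4.5,"ty": 0,"tz": 0.2,"jaw": -1},
    {"ax": 0,"ay": -0.8,"az": 0,"tx": -4.5,"ty": 0,"tz": 0.2,"jaw": -1},
    {"ax": 0,"ay": -0.8,"az": 0,"tx": -4.5,"ty": 0,"tz": 0.2,"jaw": -1},
    {"ax": 0,"ay": -0.8,"az": 0,"tx": -4.5,"ty": 0,"tz": 0.2,"jaw": -1},
    {"ax": 0,"ay": -0.8,"az": 0,"tx": -4.5,"ty": 0,"tz": 0.2,"jaw": -1},
    {"ax": 0,"ay": -0.8,"az": 0,"tx": -4.5,"ty": 0,"tz": 0.2,"jaw": -1},
    {"ax": 0,"ay": -0.8,"az": 0,"tx": -4.5,"ty": 0,"tz": 0.2,"jaw": -1},
    {"ax": 0,"ay": -0.8,"az": 0,"tx": -4.5,"ty": 0,"tz": 0.2,"jaw": -1},
    {"ax": 0,"ay": -0.8,"az": 0,"tx": -4.5,"ty": 0,"tz": 0.2,"jaw": -1},
    {"ax": 0,"ay": -0.8,"az": 0,"tx": -4.5,"ty": 0,"tz": 0.2,"jaw": -1},
    {"ax": 0,"ay": -0.8,"az": 0,"tx": -4.5,"ty": 0,"tz": 0.2,"jaw": -1},
    {"ax": 0,"ay": -0.8,"az": 0,"tx": -4.5,"ty": 0,"tz": 0.2,"jaw": -1},
    {"ax": 0,"ay": -0.8,"az": 0,"tx": -4.5,"ty": 0,"tz": 0.2,"jaw": -1},
    {"ax": 0,"ay": -0.8,"az": 0,"tx": -4.5,"ty": 0,"tz": 0.2,"jaw": -1},
    {"ax": 0,"ay": -0.8,"az": 0,"tx": -4.5,"ty": 0,"tz": 0.2,"jaw": -1},
    {"ax": 0,"ay": 0,"az": 0,"tx": 0,"ty": 0,"tz": 0,"jaw": -1},
  ],
)

```text
time: 15.83
tcp_pos: [478.5, -160.7, 145.8]
tool_rot: [[-0.019, 0.999, -0.041], [-0.427, -0.046, -0.903], [-0.904, 0.0, 0.427]]
force: [-0.1, -6.0, 3.5]
finger_gap: 0.302
```

Call:
carry_out(
  increments=[
    {"ax": 0,"ay": -0.4,"az": 0,"tx": -2.2,"ty": 0,"tz": 0.1,"jaw": -1},
    {"ax": 0,"ay": 0,"az": 0,"tx": 0,"ty": 0,"tz": 0,"jaw": -1},
    {"ax": 0,"ay": 0,"az": 0,"tx": 0,"ty": 0,"tz": 0,"jaw": -1},
    {"ax": 0,"ay": 0,"az": 0,"tx": 0,"ty": 0,"tz": 0,"jaw": -1},
    {"ax": 0,"ay": 0,"az": 0,"tx": 0,"ty": 0,"tz": 0,"jaw": -1},
  ],
)

```text
time: 16.25
tcp_pos: [478.3, -160.2, 147.1]
tool_rot: [[-0.02, 0.999, -0.042], [-0.432, -0.046, -0.901], [-0.902, -0.0, 0.432]]
force: [1.3, -4.6, 2.6]
finger_gap: 0.303
```

```bash
cat > st.py <<'E'
from h import *
np.set_printoptions(precision=3,suppress=True)
s=observe();print(s['time'],s['tcp_pos'],s['force'],s['finger_gap'])
O=np.array([492.3,137.7,28]);D=np.array([.0467,.9989,0])
g=s['tcp_pos']-20*s['tool_rot'][:,0]-O; e=np.degrees(np.arctan2(g[2],-g@D)); print('elev',e,'joint',np.radians(28-e),'r',np.hypot(g[2],g@D), 'tilt',np.degrees(np.arcsin(s['tool_rot'][2,2])))
E
python3 st.py
```

```text
16.25 [ 478.35  -160.173  147.132] [ 1.328 -4.552  2.591] 0.30259586205616257
elev 25.347902162432014 joint 0.04628783935058312 r 320.3951916392143 tilt 25.618992373068046
```

The safe is back on its feet (joint about 0.05, grip load about 2.6 N). Now the final press.

Call:
carry_out(
  increments=[
    {"ax": 0,"ay": 1.05,"az": 0,"tx": 5.9,"ty": 0,"tz": -0.4,"jaw": -1},
    {"ax": 0,"ay": 1.05,"az": 0,"tx": 5.9,"ty": 0,"tz": -0.4,"jaw": -1},
    {"ax": 0,"ay": 1.05,"az": 0,"tx": 5.9,"ty": 0,"tz": -0.4,"jaw": -1},
    {"ax": 0,"ay": 1.05,"az": 0,"tx": 5.9,"ty": 0,"tz": -0.4,"jaw": -1},
    {"ax": 0,"ay": 1.05,"az": 0,"tx": 5.9,"ty": 0,"tz": -0.4,"jaw": -1},
    {"ax": 0,"ay": 1.05,"az": 0,"tx": 5.9,"ty": 0,"tz": -0.4,"jaw": -1},
    {"ax": 0,"ay": 1.05,"az": 0,"tx": 5.9,"ty": 0,"tz": -0.4,"jaw": -1},
    {"ax": 0,"ay": 1.05,"az": 0,"tx": 5.9,"ty": 0,"tz": -0.4,"jaw": -1},
    {"ax": 0,"ay": 1.05,"az": 0,"tx": 5.9,"ty": 0,"tz": -0.4,"jaw": -1},
    {"ax": 0,"ay": 1.05,"az": 0,"tx": 5.9,"ty": 0,"tz": -0.4,"jaw": -1},
    {"ax": 0,"ay": 1.05,"az": 0,"tx": 5.9,"ty": 0,"tz": -0.4,"jaw": -1},
    {"ax": 0,"ay": 1.05,"az": 0,"tx": 5.9,"ty": 0,"tz": -0.4,"jaw": -1},
    {"ax": 0,"ay": 1.05,"az": 0,"tx": 5.9,"ty": 0,"tz": -0.4,"jaw": -1},
    {"ax": 0,"ay": 1.05,"az": 0,"tx": 5.9,"ty": 0,"tz": -0.4,"jaw": -1},
    {"ax": 0,"ay": 1.05,"az": 0,"tx": 5.9,"ty": 0,"tz": -0.4,"jaw": -1},
    {"ax": 0,"ay": 1.05,"az": 0,"tx": 5.9,"ty": 0,"tz": -0.4,"jaw": -1},
    {"ax": 0,"ay": 1.05,"az": 0,"tx": 5.9,"ty": 0,"tz": -0.4,"jaw": -1},
    {"ax": 0,"ay": 1.05,"az": 0,"tx": 5.9,"ty": 0,"tz": -0.4,"jaw": -1},
    {"ax": 0,"ay": 0,"az": 0,"tx": 0,"ty": 0,"tz": 0,"jaw": -1},
    {"ax": 0,"ay": 0,"az": 0,"tx": 0,"ty": 0,"tz": 0,"jaw": -1},
  ],
)

```text
time: 17.92
tcp_pos: [477.6, -182.4, 43.5]
tool_rot: [[-0.005, 0.999, -0.045], [-0.114, -0.046, -0.992], [-0.993, 0.0, 0.114]]
force: [-1.8, 5.1, 13.5]
finger_gap: 0.304
```

```bash
python3 st.py
```

```text
17.9167 [ 477.607 -182.352   43.546] [-1.838  5.11  13.463] 0.3044583837710614
elev 6.352760957428406 joint 0.37781559525913927 r 320.06343732888627 tilt 6.568216601554484
```

Joint is about 0.378. A little further, up to the stop.

Call:
carry_out(
  increments=[
    {"ax": 0,"ay": 0.8,"az": 0,"tx": 4.5,"ty": 0,"tz": -0.3,"jaw": -1},
    {"ax": 0,"ay": 0.8,"az": 0,"tx": 4.5,"ty": 0,"tz": -0.3,"jaw": -1},
    {"ax": 0,"ay": 0.6,"az": 0,"tx": 3.4,"ty": 0,"tz": -0.2,"jaw": -1},
    {"ax": 0,"ay": 0,"az": 0,"tx": 0,"ty": 0,"tz": 0,"jaw": -1},
    {"ax": 0,"ay": 0,"az": 0,"tx": 0,"ty": 0,"tz": 0,"jaw": -1},
    {"ax": 0,"ay": 0,"az": 0,"tx": 0,"ty": 0,"tz": 0,"jaw": -1},
    {"ax": 0,"ay": 0,"az": 0,"tx": 0,"ty": 0,"tz": 0,"jaw": -1},
  ],
)

```text
time: 18.5
tcp_pos: [477.7, -182.7, 31.5]
tool_rot: [[-0.003, 0.999, -0.045], [-0.077, -0.045, -0.996], [-0.997, 0.001, 0.077]]
force: [-1.4, 5.3, 12.7]
finger_gap: 0.306
```

```bash
python3 st.py; python3 - <<'E'
from h import *
a=grab_frame('scene');b=grab_frame('top')
o=np.zeros((600,640,3),np.uint8)
o[:300]=cv2.resize(a[130:310,230:614],(640,300),interpolation=cv2.INTER_CUBIC);o[300:]=cv2.resize(b[205:275,170:319],(640,300),interpolation=cv2.INTER_CUBIC)
cv2.imwrite('pics/c8.png',o[:,:,::-1])
E
```

```text
18.5 [ 477.686 -182.716   31.455] [-1.374  5.312 12.726] 0.3064461323775368
elev 4.191860804597669 joint 0.41553041773288435 r 320.0703742747025 tilt 4.394039874703372
```

View pics/c8.png

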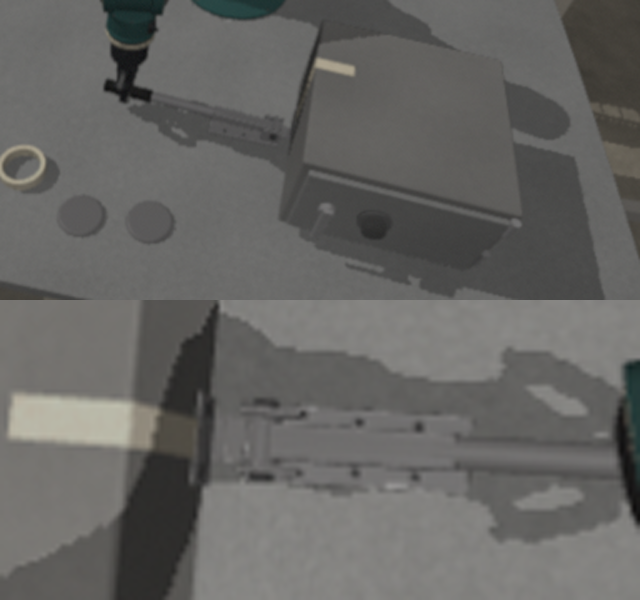

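The pivot pins in the top view are at about (231,237.9) against a predicted (232,238.1). The jack hasn't crept, it's still square to the side, and the safe is up. Handing in.

```bash
python3 -c "
from plant import *
print(sign_off())"; python3 st.py
```

```text
the job is handed in; nothing more can be done
None
the job is handed in; nothing more can be done
```

The job is handed in, with the taped side of the safe up on the jack and the gripper still holding the handle down. `sign_off()` gives no verdict, so the result rests on my own checks.

**What I did:**
- I gripped the jack by its root, turned it about 5.4° and slid it in square under the lift shoe. The saddle ended about 4 mm from the lift point by measurement (15 mm allowed).
- I took the handle grip and pumped a trial stroke to about 0.32 rad. I then eased the safe back onto its feet, at about 0.05 rad with only about 2.6 N left at the grip.
- I pressed the handle down again and handed in with it held there.

**Last checks, just before handing in at 18.5 s:**
- **Handle:** at about 0.415 rad (0.42 is the stop), with about 13 N upward at the gripper and the handle still gripped.
- **Jack:** its pivot was within about 1 pixel (roughly 3 mm) of where I expected it, and it looked in line with the tape.
- **Other things:** the glide discs and tape roll looked unmoved. I did not re-check the screwdriver, but the arm stayed well away from it.

**Not measured directly:** the lift height (about 16 mm) and the load on the saddle are inferred from the handle angle and the force at the grip.

**What went wrong:** my first two move calls were refused because their rows left out some fields. Nothing moved.

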